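# Park the round support posts in the rack, tall ones first

### The job

Clear the welding table: park the four round support posts in the grey rack, each upright and down flat inside the cup of its own cap colour. Fill the back row with both tall posts before you put in any short one, set every post down gently rather than dropping it, and leave the square posts standing where they are.

Things in the scene. Friction and masses are not known exactly. Their poses are not given: they have to be found in the camera images.
- post_yellow: tall round steel support post, standing upright, 120 mm high in all: dark shaft 36 mm in diameter with a yellow cap of the same diameter as its top 16 mm, on a foot flange 48 mm in diameter and 8 mm thick; about 450 g. Origin: centre of the underside, z up along the post.
- post_blue: tall round steel support post, standing upright, 120 mm high in all: dark shaft 36 mm in diameter with a blue cap of the same diameter as its top 16 mm, on a foot flange 48 mm in diameter and 8 mm thick; about 450 g. Origin: centre of the underside, z up along the post.
- post_green: short round steel support post, standing upright, 60 mm high in all: dark shaft 36 mm in diameter with a green cap of the same diameter as its top 16 mm, on a foot flange 48 mm in diameter and 8 mm thick; about 250 g. Origin: centre of the underside, z up along the post.
- post_red: short round steel support post, standing upright, 60 mm high in all: dark shaft 36 mm in diameter with a red cap of the same diameter as its top 16 mm, on a foot flange 48 mm in diameter and 8 mm thick; about 250 g. Origin: centre of the underside, z up along the post.
- cup_yellow: shallow round yellow parking cup fixed in the back row (farther from the robot) of a flat grey rack, outside diameter 80 mm, inside diameter 70 mm, rim 9 mm high, inner floor 3 mm above its origin. Origin: centre of its underside, which lies on the rack plate 12 mm above the table; z up. Neighbouring cups stand 110 mm apart, centre to centre, and a 30 mm high lip runs along the rack's far edge.
- cup_blue: shallow round blue parking cup fixed in the back row (farther from the robot) of a flat grey rack, outside diameter 80 mm, inside diameter 70 mm, rim 9 mm high, inner floor 3 mm above its origin. Origin: centre of its underside, which lies on the rack plate 12 mm above the table; z up. Neighbouring cups stand 110 mm apart, centre to centre, and a 30 mm high lip runs along the rack's far edge.
- cup_green: shallow round green parking cup fixed in the front row (nearer the robot) of a flat grey rack, outside diameter 80 mm, inside diameter 70 mm, rim 9 mm high, inner floor 3 mm above its origin. Origin: centre of its underside, which lies on the rack plate 12 mm above the table; z up. Neighbouring cups stand 110 mm apart, centre to centre, and a 30 mm high lip runs along the rack's far edge.
- cup_red: shallow round red parking cup fixed in the front row (nearer the robot) of a flat grey rack, outside diameter 80 mm, inside diameter 70 mm, rim 9 mm high, inner floor 3 mm above its origin. Origin: centre of its underside, which lies on the rack plate 12 mm above the table; z up. Neighbouring cups stand 110 mm apart, centre to centre, and a 30 mm high lip runs along the rack's far edge.
- square_yellow: square-section aluminium spacer post, 42 x 42 mm and 90 mm high, with a square yellow cap as its top 16 mm, standing loose among the round posts; not to be moved. Origin: centre of the underside, z up, x and y along its sides.
- square_green: square-section aluminium spacer post, 42 x 42 mm and 90 mm high, with a square green cap as its top 16 mm, standing loose among the round posts; not to be moved. Origin: centre of the underside, z up, x and y along its sides.

How it is judged (in metres and radians):
On the way, in this order (a step that is already met when the one before it is completed fails the run):
1. both tall round posts (yellow and blue) stand in their own cups in the back row (horizontal distance between post_yellow and cup_yellow below 0.014 m and z of post_yellow in the frame of cup_yellow between -0.002 and 0.008 m and angle between each of post_yellow, post_blue's own z axis and vertical below 0.1 rad and horizontal distance between post_blue and cup_blue below 0.014 m and z of post_blue in the frame of cup_blue between -0.002 and 0.008 m), for 0.2 s.
2. both short round posts (green and red) stand in their own cups in the front row (horizontal distance between post_green and cup_green below 0.014 m and z of post_green in the frame of cup_green between -0.002 and 0.008 m and angle between each of post_green, post_red's own z axis and vertical below 0.1 rad and horizontal distance between post_red and cup_red below 0.014 m and z of post_red in the frame of cup_red between -0.002 and 0.008 m), for 0.2 s.
At the end, for the whole second after the job is handed in: all four round posts stand in the cups of their own colours: centre within 14 mm of the cup's centre, underside on the cup's floor (less than 8 mm above the cup's origin), within 0.1 rad of upright, at rest (under 0.02 m/s); the two square posts stand upright within 20 mm of where they were (all of step 1 and all of step 2 and linear speed of each of post_yellow, post_blue, post_green, post_red below 0.02 m/s and distance of each of square_yellow, square_green from where it was at the start of the episode below 0.02 m and angle between each of square_yellow, square_green's own z axis and vertical below 0.1 rad); the robot touches nothing.
It fails at once if a short round post is put into a cup before both tall ones stand in theirs (((horizontal distance between post_green and cup_yellow below 0.02 m and z of post_green in the frame of cup_yellow below 0.01 m) or (horizontal distance between post_green and cup_blue below 0.02 m and z of post_green in the frame of cup_blue below 0.01 m) or (horizontal distance between post_green and cup_green below 0.02 m and z of post_green in the frame of cup_green below 0.01 m) or (horizontal distance between post_green and cup_red below 0.02 m and z of post_green in the frame of cup_red below 0.01 m) or (horizontal distance between post_red and cup_yellow below 0.02 m and z of post_red in the frame of cup_yellow below 0.01 m) or (horizontal distance between post_red and cup_blue below 0.02 m and z of post_red in the frame of cup_blue below 0.01 m) or (horizontal distance between post_red and cup_green below 0.02 m and z of post_red in the frame of cup_green below 0.01 m) or (horizontal distance between post_red and cup_red below 0.02 m and z of post_red in the frame of cup_red below 0.01 m)) and not ((horizontal distance between post_yellow and cup_yellow below 0.014 m and z of post_yellow in the frame of cup_yellow between -0.002 and 0.008 m and angle between post_yellow's own z axis and vertical below 0.1 rad) and (horizontal distance between post_blue and cup_blue below 0.014 m and z of post_blue in the frame of cup_blue between -0.002 and 0.008 m and angle between post_blue's own z axis and vertical below 0.1 rad))).
It fails at once if a round post is dropped (moves faster than 0.5 m/s while the fingers do not touch it) ((contact force between the fingers and post_yellow below 0.05 N and linear speed of post_yellow above 0.5 m/s) or (contact force between the fingers and post_blue below 0.05 N and linear speed of post_blue above 0.5 m/s) or (contact force between the fingers and post_green below 0.05 N and linear speed of post_green above 0.5 m/s) or (contact force between the fingers and post_red below 0.05 N and linear speed of post_red above 0.5 m/s)).
It fails at once if a square post is moved more than 20 mm or tipped (distance of any of square_yellow, square_green from where it was at the start of the episode above 0.02 m or angle between any of square_yellow, square_green's own z axis and vertical above 0.3 rad).
It also fails if it takes over 106 s, if anything falls off the work surface, if the arm or the gripper's body presses on something with over 40 N, if the wrist force passes 120 N, or if a joint passes its speed limit or range.

### The arm

A 6-joint arm with a two-finger parallel gripper is mounted at the origin on the work surface. World frame = base frame: x ahead of the robot, y to its left, z up, the work surface at z = 0. Lengths are in mm, angles in rad, forces in N, time in s.
With the tool pointing down it reaches from about 275 to 750 mm from the base axis. Payload 10.2 kg.
Tool frame: the origin (TCP) lies between the finger pads; the fingertips stand 17 mm ahead of it and the grasp point (between the pads) lies 2 mm behind it; z points along the fingers, y is the line along which they close (so a half turn about z gives the same grasp; the last joint's range is limited). The gripper opens to 85 mm and grips with 20 to 120 N. Pads are 22 mm wide; open, the fingers measure 114 mm over their backs; the gripper's body (76 mm by 85 mm) begins 54 mm behind the grasp point. The pads swing forward as they close: fully open they stand 13 mm farther back than shut.
Start: joints at [0.985, 0.313, 1.498, -0, 1.331, -0.223], TCP at [186.332, 490.828, 248.294] pointing down, gripper open.
Joint ranges: [-2.94, 2.94], [-0.97, 2.17], [0.19, 2.56], [-1.23, 4.37], [0.02, 3.11], [-2.88, 2.88]. Speed limits (rad/s): [2.39, 2.39, 3.01, 3.14, 3.14, 3.14].

### API

Orientations are given as a unit quaternion [w, x, y, z].
In Python, from rig import * gives the robot as it stands.
- The arm moves only by the tool step_arm, never from a script. Its argument "commands" is text: rows parted by semicolons, each of 7 numbers parted by spaces: the opening, from 0 (shut) to 1 (fully open), then the shift along the tool's x, y, z in cm, then the turn, a rotation vector about the tool's x, y, z in rad. In form: hand x y z rx ry rz; .... A call has 1 to 20 rows; each row is the pose to reach, as a shift and turn from the pose commanded when the call began, along the tool's axes at that moment; what a row does not reach only later rows make up. A row lasts 1/12 s, in which the tool goes at most 41.7 mm and 7.16 degrees, less where a joint would pass 70% of its speed; a pose out of reach is approached as far as the arm can. A call with a gripper value outside its range is refused whole. The fingers move at their own pace and stop on an object; "newtons" is the grip in N (left out, the last holds). Time passes only in rows, so rows that repeat a pose let the fingers close. It gives the time, the measured TCP pose, the force, the opening and the grip force at its end, in the units of the state.
- sense(): the state, without advancing time (a new reading comes with each control period).
- capture(name): name is "side" or "top"; returns the picture (420x560x3 uint8, red, green, blue); there is no depth.
- camera_model(name): a dict with "mtx" (3x3 intrinsics, pixels), "eye" and "rotation" of the camera in the world. Camera axes: x right, y down, z forward; pixel columns grow to the right and rows downward; lengths in mm; the calibration is good to about 2 mm. A picture is of the moment at which its call begins. camera_model takes no time and is no camera call.
- finish_job(): hands the job in; it is judged then, once.
Trained networks look in the newest picture that a camera, given by its name, has taken for a name from the list of things; names that differ only in an ending like _2 or _b are one class to them, and where a whole thing is asked for, a point or a joint stands for the part that bears it (a point fixed in the world has none). Each returns a list of dicts, best first, with "score" (0 to 1); they miss things now and then, are a little off and sometimes report something else, mostly with a low value. They report only what shows in the picture. A call takes as long as a camera call.
- search_frame(camera, label): "rect" ([centre column, centre row, width, height] in pixels, round what is visible of it).
- trace(camera, label): "mask" (420x560 bool, what is visible of it) and "rect" ([centre column, centre row, width, height] in pixels, round what is visible of it).
- spot_point(camera, label): "xy" ([column, row] in pixels: a listed point, or the origin of a listed thing).
The state is a dict: "time_s": time; "joints": joint angles; "dq": joint speeds; "tau": joint torques, N m; "eef_pos": TCP position; "ee_rot": TCP orientation; "force": force on the tool from outside, world axes, zero at the start; "wrist_torque": the same for the moment, N m; "grip_width": opening from 0.0 (shut) to 1.0 (fully open); "grip_force": force on a finger pad.
Only numpy, scipy, OpenCV 4.12 (cv2) and the standard library are available. Lean on these libraries where they do the work, as an engineer would, in place of code of your own. Each camera call takes 0.05 s, during which the arm holds its last target. There are 200 camera calls.

## Working session

There is one attempt and no reset: what is moved stays moved. The work goes in short steps, Python scripts to look and compute and a tool call to move; the robot and the scene stay as the last step left them, time stands still between calls to the robot, and variables do not carry over. Pictures are saved under pics/ and viewed, at most 14 in all, crops included, and the job is handed in when it is done.

Besides the shell and the picture viewer there is one more tool, called after "Emit:" in YAML: its name, and indented under it one key for each argument. step_arm: Moves the arm, as the interface text tells. Its arguments: {"type":"object","properties":{"commands":{"type":"string"},"newtons":{"type":"number"}},"required":["commands"]}

```bash
mkdir -p pics; ls; python3 - <<'E'
from rig import *
import cv2
s=sense();print(s)
for n in("top","side"):
    im=capture(n);cv2.imwrite(f"pics/{n}0.png",im[:,:,::-1]);print(n,camera_model(n))
E
```

```text
pics
{'time_s': 0.0, 'joints': array([ 9.84576661e-01,  3.13425081e-01,  1.49845030e+00,  8.25151489e-07,
        1.33098990e+00, -2.23373000e-01]), 'dq': array([-0.00082763,  0.00031491,  0.0001218 , -0.00083357,  0.00083584,
        0.00049015]), 'tau': array([ 4.70417071e-04, -4.12263966e+01, -2.59740400e+01, -1.18694202e-04,
        4.12196678e-03,  3.96544770e-07]), 'eef_pos': array([186.20424701, 490.61394813, 247.7428346 ]), 'ee_rot': array([-2.50969289e-04,  1.80429789e-01,  9.83587661e-01, -5.84731966e-04]), 'force': array([-0.084041  , -0.29100041, -0.37074309]), 'wrist_torque': array([-0.00533058, -0.03032701, -0.05087852]), 'grip_force': 0.0, 'grip_width': 1.0061849946716346}
top {'mtx': array([[442.24895916,   0.        , 283.5442649 ],
       [  0.        , 442.24895916, 213.94824425],
       [  0.        ,   0.        ,   1.        ]]), 'eye': array([399.35437626,   1.05618166, 967.95736816]), 'rotation': array([-0.04931676,  0.71471159, -0.69592379,  0.0494497 ])}
side {'mtx': array([[383.11194808,   0.        , 283.5950883 ],
       [  0.        , 383.11194808, 213.53222985],
       [  0.        ,   0.        ,   1.        ]]), 'eye': array([ 148.12445402, -513.77228223,  782.28165194]), 'rotation': array([-0.33413291,  0.89250953, -0.28139985,  0.11223218])}
```

View pics/top0.png

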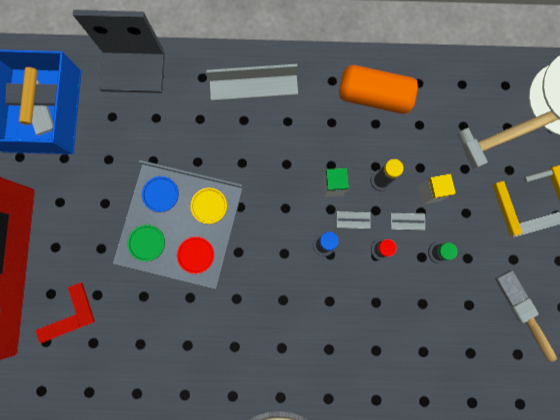

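View pics/side0.png

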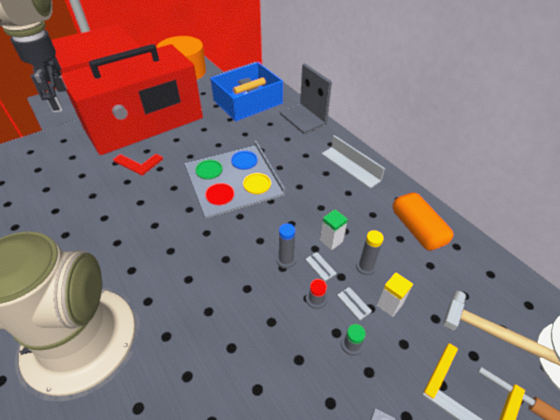

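The top view shows the caps: blue at (329,241), yellow (394,168), red (388,247) and green (448,251). The squares are green at (337,179) and yellow at (443,186). The cups are blue (160,194), yellow (209,205), green (147,243) and red (195,255). The side view shows the same objects with nothing hidden.

```bash
cat > h.py <<'E'
from rig import *
import numpy as np, cv2
from scipy.optimize import least_squares
from scipy.spatial.transform import Rotation as R
HUE={"yellow":(20,35),"blue":(100,120),"green":(50,85),"red":(-8,8)}
def proj(cam,P):
    q=cam["rotation"];q=np.asarray(q)
    M=R.from_quat([q[1],q[2],q[3],q[0]]).as_matrix()
    c=(np.asarray(P)-cam["eye"])@M
    p=c@cam["mtx"].T
    return p[:,:2]/p[:,2:]
def centroid(pts):
    m=cv2.moments(cv2.convexHull((pts*1).astype(np.float32)))
    return np.array([m["m10"],m["m01"]])/m["m00"]
def cyl(x,y,zt,r,h):
    a=np.linspace(0,2*np.pi,40,endpoint=False)
    c=np.c_[x+r*np.cos(a),y+r*np.sin(a)]
    return np.vstack([np.c_[c,np.full(40,zt)],np.c_[c,np.full(40,zt-h)]])
def blob(im,mask,col):
    hsv=cv2.cvtColor(im,cv2.COLOR_RGB2HSV).astype(int)
    lo,hi=HUE[col];H=hsv[...,0].copy()
    if lo<0:H[H>90]-=180
    m=(H>=lo)&(H<=hi)&(hsv[...,1]>110)&(hsv[...,2]>60)&cv2.dilate(mask.astype(np.uint8),np.ones((5,5))).astype(bool)
    n,l,st,c=cv2.connectedComponentsWithStats(m.astype(np.uint8))
    k=1+np.argmax(st[1:,4]);return c[k],st[k,4]
def solve(cams,uv,r,h):
    f=lambda p:np.concatenate([centroid(proj(c,cyl(*p,r,h)))-u for c,u in zip(cams,uv)])
    s=least_squares(f,[400,0,60],diff_step=1e-4,x_scale=[100,100,50]);return s.x,np.abs(s.fun).max()
def locate(names,ims):
    out={}
    for n in names:
        kind,col=n.split("_");r,h={"post":(18,16),"cup":(40,9),"square":(23,16)}[kind]
        uv=[];sc=[]
        for c in("top","side"):
            d=trace(c,n)
            if not d: print(n,c,"missed");break
            b,a=blob(ims[c],d[0]["mask"],col);uv.append(b);sc.append((round(d[0]["score"],2),int(a),b.round(1).tolist()))
        else:
            p,e=solve([camera_model(c) for c in("top","side")],uv,r,h);out[n]=p;print(n,p.round(1),"err px",round(e,2),sc)
    return out
E
python3 - <<'E'
from h import *
ims={c:capture(c) for c in("top","side")}
locate(["%s_%s"%(k,c) for k in("post","cup") for c in HUE]+["square_yellow","square_green"],ims)
print(sense()["time_s"])
E
```

```text
post_yellow [ 781.9   -0.  -263.2] err px 106.87 [(0.84, 297, [393.4, 168.0]), (0.59, 236, [374.4, 238.2])]
post_blue [497.9  -0.    5.6] err px 44.37 [(0.96, 302, [328.7, 240.6]), (0.65, 233, [286.7, 230.9])]
post_green [ 692.5   -0.  -944.7] err px 162.78 [(0.79, 271, [447.4, 250.8]), (0.93, 288, [355.7, 333.4])]
post_red [ 558.5    0.  -355.7] err px 102.6 [(0.82, 272, [387.0, 247.5]), (0.56, 252, [317.9, 287.3])]
cup_yellow [497.3   0.  192.8] err px 76.43 [(0.82, 1058, [208.3, 205.4]), (0.55, 469, [256.7, 183.0])]
cup_blue [570.3 273.9  23. ] err px 0.26 [(0.94, 1066, [159.6, 193.6]), (0.93, 410, [243.8, 159.6])]
cup_green [462.7 297.1  22.8] err px 0.2 [(0.93, 1093, [145.6, 242.6]), (0.76, 411, [208.5, 169.0])]
cup_red [406.9  -0.  209.4] err px 88.41 [(0.72, 1107, [195.0, 254.7]), (0.81, 512, [219.2, 193.7])]
square_yellow [ 590.3 -317.7   92.5] err px 0.18 [(0.94, 493, [441.8, 185.6]), (0.76, 453, [398.0, 285.5])]
square_green [ 598.9 -104.    93.4] err px 0.26 [(0.78, 454, [336.9, 178.5]), (0.63, 310, [334.7, 219.4])]
1.2
```

```bash
sed -i 's/\[400,0,60\],diff_step=1e-4/[400,50,60],diff_step=1e-3/' h.py; python3 - <<'E'
from h import *
D={"post_yellow":((393.4,168),(374.4,238.2)),"post_blue":((328.7,240.6),(286.7,230.9)),"post_green":((447.4,250.8),(355.7,333.4)),"post_red":((387,247.5),(317.9,287.3)),
"cup_yellow":((208.3,205.4),(256.7,183)),"cup_blue":((159.6,193.6),(243.8,159.6)),"cup_green":((145.6,242.6),(208.5,169)),"cup_red":((195,254.7),(219.2,193.7)),"square_yellow":((441.8,185.6),(398,285.5)),"square_green":((336.9,178.5),(334.7,219.4))}
cams=[camera_model(c) for c in("top","side")]
P={}
for n,u in D.items():
    p,e=solve(cams,u,*{"post":(18,16),"cup":(40,9),"square":(23,16)}[n.split("_")[0]]);P[n]=p;print(n,p.round(1),round(e,2))
c={k:P["cup_"+k][:2] for k in HUE}
for a,b in("yb","gr","bg","yr"):
    f=[k for k in c if k[0]==a][0];g=[k for k in c if k[0]==b][0];d=c[g]-c[f];print(f,g,np.hypot(*d).round(1),np.degrees(np.arctan2(d[1],d[0])).round(1))
print(R.from_quat(np.roll(sense()["ee_rot"],-1)).as_matrix().round(4))
E
```

```text
post_yellow [ 617.  -212.3  121.7] 0.11
post_blue [469.5 -85.9 122.4] 0.11
post_green [ 460.  -337.4   61.3] 0.16
post_red [ 463.5 -212.7   61.4] 0.15
cup_yellow [547.2 166.4  23.5] 0.1
cup_blue [570.3 274.   22.9] 0.23
cup_green [462.8 297.1  22.7] 0.19
cup_red [439.6 189.7  23. ] 0.32
square_yellow [ 590.2 -317.7   92.6] 0.15
square_green [ 598.9 -103.9   93.2] 0.23
yellow blue 110.1 77.9
green red 109.9 -102.2
blue green 109.9 167.9
yellow red 110.1 167.8
[[-0.9349  0.3549  0.    ]
 [ 0.3549  0.9349 -0.    ]
 [-0.     -0.     -1.    ]]
```

The cup spacing comes out at 110.0 mm, and all heights read about 2 mm high, so the geometry checks out. I'm moving above the yellow post and squaring the tool to the world axes.

Emit:
step_arm:
  commands: "1 -65.2 -50.4 0 0 0 -0.363;1 -65.2 -50.4 0 0 0 -0.363;1 -65.2 -50.4 0 0 0 -0.363;1 -65.2 -50.4 0 0 0 -0.363;1 -65.2 -50.4 0 0 0 -0.363;1 -65.2 -50.4 0 0 0 -0.363;1 -65.2 -50.4 0 0 0 -0.363;1 -65.2 -50.4 0 0 0 -0.363;1 -65.2 -50.4 0 0 0 -0.363;1 -65.2 -50.4 0 0 0 -0.363;1 -65.2 -50.4 0 0 0 -0.363;1 -65.2 -50.4 0 0 0 -0.363;1 -65.2 -50.4 0 0 0 -0.363;1 -65.2 -50.4 0 0 0 -0.363;1 -65.2 -50.4 0 0 0 -0.363;1 -65.2 -50.4 0 0 0 -0.363;1 -65.2 -50.4 0 0 0 -0.363;1 -65.2 -50.4 0 0 0 -0.363;1 -65.2 -50.4 0 0 0 -0.363;1 -65.2 -50.4 0 0 0 -0.363"

```text
time_s: 2.87
eef_pos: [615.0, -209.3, 248.2]
ee_rot: [-0.0, 0.0, 1.0, 0.0]
force: [0.6, 0.3, 0.7]
grip_width: 0.999
grip_force: 0.0
```

Emit:
step_arm:
  commands: "1 0 0 4 0 0 0;1 0 0 8 0 0 0;1 0 0 9 0 0 0;1 0 0 9 0 0 0;1 0 0 9 0 0 0"

```text
time_s: 3.28
eef_pos: [614.8, -207.3, 159.9]
ee_rot: [0.001, -0.0, 1.0, -0.0]
force: [0.5, -1.0, 0.3]
grip_width: 1.001
grip_force: 0.0
```

```bash
python3 - <<'E'
from h import *
print(sense()["eef_pos"])
t=capture("top");s=capture("side")
im=np.hstack([cv2.resize(t[100:300,290:490],(400,400)),cv2.resize(s[130:330,270:470],(400,400))])
cv2.imwrite("pics/a1.png",im[:,:,::-1])
E
```

```text
[ 614.79388953 -207.32332733  159.92785961]
```

View pics/a1.png

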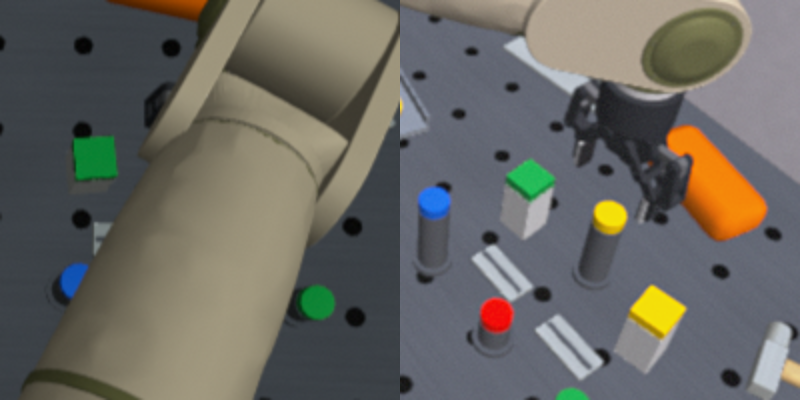

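The gripper is above the yellow post, and the post caps are still visible in the side view. I'll check the fingertip midpoint, about (377,221) in the side picture, against the projected TCP.

```bash
python3 - <<'E'
from h import *
c=camera_model("side")
print(proj(c,[[614.8,-207.3,z] for z in(143,150,156)]),proj(c,[[614.8,-207.3+s*45,153] for s in(-1,1)]),proj(c,[[617,-212.3,122]]))
E
```

```text
[[374.70648725 228.73999092]
 [375.33129773 226.67999437]
 [375.87326673 224.89312568]] [[390.92489092 239.59229678]
 [361.1520335  212.77291837]] [[375.20979385 235.79357976]]
```

Emit:
step_arm:
  commands: "1 -0.2 -0.5 0 0 0 0;1 -0.2 -0.5 0 0 0 0;1 -0.2 -0.5 2.5 0 0 0;1 -0.2 -0.5 5 0 0 0;1 -0.2 -0.5 7.5 0 0 0;1 -0.2 -0.5 7.5 0 0 0;1 -0.2 -0.5 7.5 0 0 0"

```text
time_s: 3.97
eef_pos: [616.3, -212.5, 83.5]
ee_rot: [-0.0, -0.0, 1.0, 0.0]
force: [0.6, 0.8, 0.5]
grip_width: 1.0
grip_force: 0.0
```

Emit:
step_arm:
  commands: "0 0 0 0 0 0 0;0 0 0 0 0 0 0;0 0 0 0 0 0 0;0 0 0 0 0 0 0;0 0 0 0 0 0 0;0 0 0 0 0 0 0;0 0 0 0 0 0 0;0 0 0 0 0 0 0;0 0 0 0 0 0 0;0 0 0 0 0 0 0;0 0 0 -1 0 0 0;0 0 0 -3 0 0 0;0 0 0 -3 0 0 0;0 0 0 -3 0 0 0"
  newtons: 60

```text
time_s: 5.13
eef_pos: [616.6, -212.6, 113.9]
ee_rot: [0.001, -0.0, 1.0, -0.0]
force: [-0.5, 0.4, -4.5]
grip_width: 0.408
grip_force: 60.4
```

Emit:
step_arm:
  commands: "0 0 0 -2 0 0 0;0 0 0 -5 0 0 0;0 0 0 -8 0 0 0;0 0 0 -10 0 0 0;0 0.5 2 -10 0 0 0;0 1 5 -10 0 0 0;0 1.5 8 -10 0 0 0;0 2 11 -10 0 0 0;0 2.5 14 -10 0 0 0;0 3 17 -10 0 0 0;0 3.5 20 -10 0 0 0;0 4 23 -10 0 0 0;0 4.6 26 -10 0 0 0;0 5.2 29 -10 0 0 0;0 5.8 32 -10 0 0 0;0 6.3 35 -10 0 0 0;0 6.7 37 -10 0 0 0;0 6.9 37.9 -10 0 0 0;0 6.9 37.9 -10 0 0 0;0 6.9 37.9 -10 0 0 0"

```text
time_s: 6.8
eef_pos: [547.2, 166.0, 212.6]
ee_rot: [-0.001, -0.0, 1.0, -0.0]
force: [0.2, -0.9, -5.3]
grip_width: 0.404
grip_force: 60.8
```

Emit:
step_arm:
  commands: "0 0 0 2 0 0 0;0 0 0 4.5 0 0 0;0 0 0 7 0 0 0;0 0 0 9 0 0 0;0 0 0 9 0 0 0;0 0 0 9 0 0 0"

```text
time_s: 7.3
eef_pos: [547.4, 165.3, 123.0]
ee_rot: [-0.001, 0.001, 1.0, -0.0]
force: [0.2, -0.5, -2.8]
grip_width: 0.407
grip_force: 60.9
```

```bash
python3 - <<'E'
from h import *
print(sense()["eef_pos"])
t=capture("top");s=capture("side")
im=np.hstack([cv2.resize(t[110:310,90:290],(400,400)),cv2.resize(s[60:260,130:330],(400,400))])
cv2.imwrite("pics/a2.png",im[:,:,::-1])
E
```

```text
[547.42951678 165.32823542 122.9667887 ]
```

View pics/a2.png

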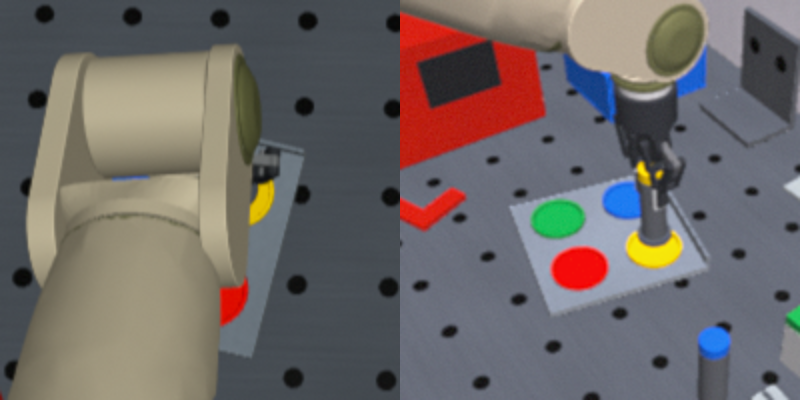

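The side view shows the post upright over the yellow cup, with its foot at about crop (655,232). I'm lowering it in small steps.

Emit:
step_arm:
  commands: "0 0 0.1 1 0 0 0;0 0 0.1 1.6 0 0 0;0 0 0.1 2 0 0 0;0 0 0.1 2.2 0 0 0;0 0 0.1 2.3 0 0 0;0 0 0.1 2.4 0 0 0;0 0 0.1 2.4 0 0 0"

```text
time_s: 7.98
eef_pos: [547.5, 167.6, 99.6]
ee_rot: [0.0, -0.0, 1.0, 0.0]
force: [-0.6, 0.6, -3.5]
grip_width: 0.408
grip_force: 61.3
```

Emit:
step_arm:
  commands: "0 0 0 0.05 0 0 0;0 0 0 0.1 0 0 0;0 0 0 0.15 0 0 0;0 0 0 0.15 0 0 0"

```text
time_s: 8.32
eef_pos: [547.8, 167.6, 99.5]
ee_rot: [0.001, -0.0, 1.0, 0.0]
force: [-5.1, -1.1, 9.5]
grip_width: 0.406
grip_force: 62.5
```

Emit:
step_arm:
  commands: "0.45 0 0 -0.1 0 0 0;0.5 0 0 -0.1 0 0 0;0.6 0 0 -0.1 0 0 0;0.8 0 0 -0.1 0 0 0;1 0 0 -0.1 0 0 0;1 0 0 -0.1 0 0 0;1 0 0 -0.1 0 0 0;1 0 0 -0.1 0 0 0;1 0 0 -2 0 0 0;1 0 0 -5 0 0 0;1 0 0 -8 0 0 0;1 0 0 -11 0 0 0;1 0 0 -13 0 0 0;1 0 0 -13 0 0 0"

```text
time_s: 9.48
eef_pos: [548.7, 167.8, 232.4]
ee_rot: [0.004, -0.0, 1.0, 0.0]
force: [-0.2, 0.8, -0.3]
grip_width: 0.998
grip_force: 0.0
```

Emit:
step_arm:
  commands: "1 7.8 -25.4 0 0 0 0;1 7.8 -25.4 0 0 0 0;1 7.8 -25.4 0 0 0 0;1 7.8 -25.4 0 0 0 0;1 7.8 -25.4 0 0 0 0;1 7.8 -25.4 0 0 0 0;1 7.8 -25.4 0 0 0 0;1 7.8 -25.4 0 0 0 0;1 7.8 -25.4 0 0 0 0;1 7.8 -25.4 5 0 0 0;1 7.8 -25.4 8 0 0 0;1 7.8 -25.4 8 0 0 0;1 7.8 -25.4 8 0 0 0"

```text
time_s: 10.57
eef_pos: [469.1, -85.3, 147.4]
ee_rot: [-0.001, -0.001, 1.0, 0.001]
force: [-0.6, 0.3, 0.5]
grip_width: 0.998
grip_force: 0.0
```

```bash
python3 - <<'E'
from h import *
ims={c:capture(c) for c in("top","side")};print(sense()["eef_pos"])
locate(["post_yellow","cup_blue","post_blue"],ims)
im=np.hstack([cv2.resize(ims["top"][110:310,90:290],(400,400)),cv2.resize(ims["side"][90:290,180:380],(400,400))])
cv2.imwrite("pics/a3.png",im[:,:,::-1])
E
```

```text
[470.46890108 -86.23577115 149.75288412]
post_yellow [559.  189.8  -6.8] err px 4.46 [(0.87, 496, [202.3, 199.3]), (0.75, 101, [251.9, 185.5])]
cup_blue [568.9 280.    8. ] err px 3.01 [(0.86, 1068, [159.7, 193.6]), (0.49, 197, [239.9, 162.8])]
post_blue top missed
```

View pics/a3.png

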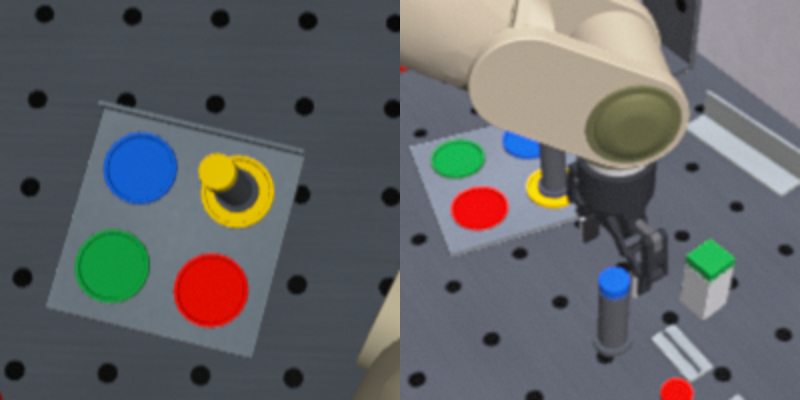

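The yellow post is upright in its cup: the flange is at about crop (238,190) and the cup centre at (237,190). The gripper is above the blue post, so I'm grasping it.

Emit:
step_arm:
  commands: "1 0 0 2 0 0 0;1 0 0 4 0 0 0;1 0 0 6 0 0 0;1 0 0 6.7 0 0 0;1 0 0 6.7 0 0 0;0 0 0 6.7 0 0 0;0 0 0 6.7 0 0 0;0 0 0 6.7 0 0 0;0 0 0 6.7 0 0 0;0 0 0 6.7 0 0 0;0 0 0 6.7 0 0 0;0 0 0 6.7 0 0 0;0 0 0 6.7 0 0 0;0 0 0 6.7 0 0 0"
  newtons: 60

```text
time_s: 12.08
eef_pos: [469.8, -86.5, 81.7]
ee_rot: [0.001, -0.0, 1.0, -0.0]
force: [-0.4, 0.8, 5.6]
grip_width: 0.408
grip_force: 59.2
```

Emit:
step_arm:
  commands: "0 0 0 -1 0 0 0;0 0 0 -3 0 0 0;0 0 0 -6 0 0 0;0 0 0 -9 0 0 0;0 0 0 -12 0 0 0;0 0 0 -15 0 0 0;0 -0.5 2 -17 0 0 0;0 -1 5 -17 0 0 0;0 -2 8 -17 0 0 0;0 -3 11 -17 0 0 0;0 -4 14 -17 0 0 0;0 -5 17 -17 0 0 0;0 -6 20 -17 0 0 0;0 -7 23 -17 0 0 0;0 -8 26 -17 0 0 0;0 -8.7 29 -17 0 0 0;0 -9.3 32 -17 0 0 0;0 -9.7 34.5 -17 0 0 0;0 -10 36 -17 0 0 0;0 -10 36 -17 0 0 0"

```text
time_s: 13.75
eef_pos: [568.7, 276.3, 250.5]
ee_rot: [-0.001, -0.002, 1.0, 0.0]
force: [0.2, 0.3, -5.3]
grip_width: 0.412
grip_force: 60.7
```

Emit:
step_arm:
  commands: "0 0 0 2 0 0 0;0 0 0 5 0 0 0;0 0 0 8 0 0 0;0 0 0 11 0 0 0;0 0 0 12.5 0 0 0;0 0 0 13.5 0 0 0;0 0 0 13.5 0 0 0;0 0 0 13.5 0 0 0"

```text
time_s: 14.42
eef_pos: [569.6, 273.3, 116.7]
ee_rot: [0.0, 0.0, 1.0, 0.0]
force: [-0.3, 0.0, -3.5]
grip_width: 0.407
grip_force: 60.9
```

```bash
python3 - <<'E'
from h import *
s=capture("side");print(sense()["eef_pos"],sense()["force"])
cv2.imwrite("pics/a4.png",cv2.resize(s[60:260,130:330],(400,400))[:,:,::-1])
E
```

```text
[569.93984122 273.52698948 117.42099267] [-0.27467299  1.00095887 -3.52520077]
```

View pics/a4.png

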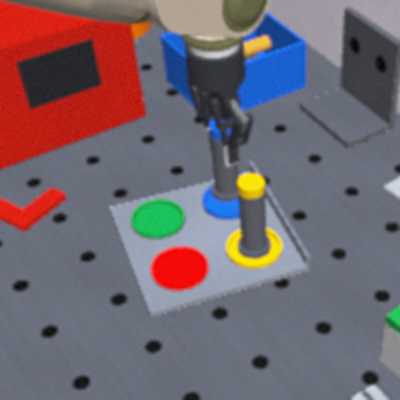

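The side view shows the blue post hovering upright over the blue cup at crop (225,195), with the yellow post undisturbed. I'm lowering it.

Emit:
step_arm:
  commands: "0 0 0 0.8 0 0 0;0 0 0 1.4 0 0 0;0 0 0 1.7 0 0 0;0 0 0 1.85 0 0 0;0 0 0 1.95 0 0 0;0 0 0 2.05 0 0 0;0 0 0 2.05 0 0 0"

```text
time_s: 15.05
eef_pos: [569.4, 273.6, 96.8]
ee_rot: [0.0, -0.0, 1.0, -0.0]
force: [-5.6, -2.2, 6.4]
grip_width: 0.408
grip_force: 62.1
```

Emit:
step_arm:
  commands: "0.45 0 0 -0.05 0 0 0;0.5 0 0 -0.05 0 0 0;0.6 0 0 -0.05 0 0 0;0.8 0 0 -0.05 0 0 0;1 0 0 -0.05 0 0 0;1 0 0 -0.05 0 0 0;1 0 0 -0.05 0 0 0;1 0 0 -0.05 0 0 0;1 0 0 -2 0 0 0;1 0 0 -5 0 0 0;1 0 0 -8 0 0 0;1 0 0 -11 0 0 0;1 0 0 -13 0 0 0;1 0 0 -13 0 0 0"

```text
time_s: 16.22
eef_pos: [570.6, 274.0, 230.4]
ee_rot: [0.004, -0.0, 1.0, 0.001]
force: [0.0, 0.1, -0.4]
grip_width: 1.002
grip_force: 0.0
```

Emit:
step_arm:
  commands: "1 10.6 -48.6 0 0 0 0;1 10.6 -48.6 0 0 0 0;1 10.6 -48.6 0 0 0 0;1 10.6 -48.6 0 0 0 0;1 10.6 -48.6 0 0 0 0;1 10.6 -48.6 0 0 0 0;1 10.6 -48.6 0 0 0 0;1 10.6 -48.6 0 0 0 0;1 10.6 -48.6 0 0 0 0;1 10.6 -48.6 0 0 0 0;1 10.6 -48.6 0 0 0 0;1 10.6 -48.6 0 0 0 0;1 10.6 -48.6 0 0 0 0;1 10.6 -48.6 0 0 0 0;1 10.6 -48.6 8 0 0 0;1 10.6 -48.6 8 0 0 0;1 10.6 -48.6 8 0 0 0;1 10.6 -48.6 8 0 0 0"

```text
time_s: 17.72
eef_pos: [463.2, -211.1, 144.9]
ee_rot: [-0.001, -0.001, 1.0, 0.001]
force: [-0.3, -0.0, 0.9]
grip_width: 1.0
grip_force: 0.0
```

```bash
python3 - <<'E'
from h import *
ims={c:capture(c) for c in("top","side")};print(sense()["eef_pos"])
locate(["post_blue","cup_red","cup_green","post_red"],ims)
im=np.hstack([cv2.resize(ims["top"][110:310,90:290],(400,400)),cv2.resize(ims["side"][60:260,130:330],(400,400))])
cv2.imwrite("pics/a5.png",im[:,:,::-1])
E
```

```text
[ 464.4371596  -212.39711265  147.41068682]
post_blue side missed
cup_red [439.5 189.7  23.3] err px 0.27 [(0.8, 1107, [195.0, 254.7]), (0.7, 512, [219.2, 193.6])]
cup_green [462.8 297.2  22.7] err px 0.21 [(0.89, 1096, [145.5, 242.6]), (0.6, 411, [208.5, 169.0])]
post_red top missed
```

View pics/a5.png

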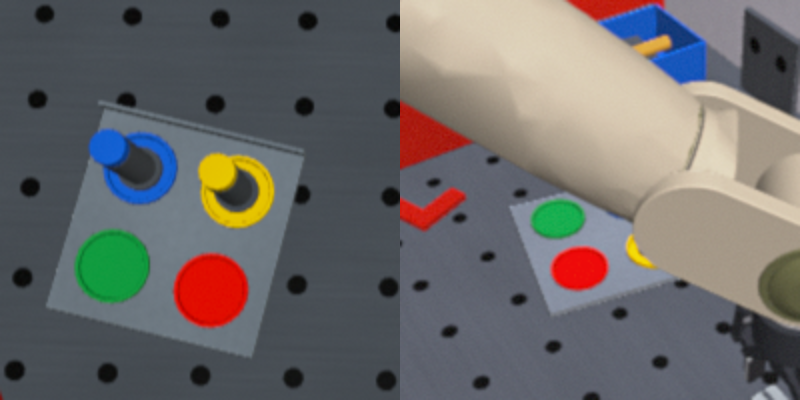

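Both tall posts stand upright in their cups. I'll check the centring numerically, using cap tops at roughly (198.5,195.5) for yellow and (144.5,184) for blue.

```bash
python3 - <<'E'
from h import *
im=capture("top");c=camera_model("top")
for n,xy in(("yellow",(547.2,166.4)),("blue",(570.3,274))):
    print(n,proj(c,[[*xy,137]]),"10mm x/y:",proj(c,[[xy[0]+10,xy[1],137],[xy[0],xy[1]+10,137]]).round(1).tolist())
    x=cv2.resize(im[110:310,90:290],(400,400))
E
```

```text
yellow [[198.07086072 195.62057432]] 10mm x/y: [[198.4, 190.5], [192.8, 195.5]]
blue [[142.57940521 182.26692328]] 10mm x/y: [[142.9, 177.2], [137.4, 182.1]]
```

Emit:
step_arm:
  commands: "1 0.1 0 4 0 0 0;1 0.1 0 8 0 0 0;1 0.1 0 10 0 0 0;1 0.1 0 11 0 0 0;1 0.1 0 11.1 0 0 0;1 0.1 0 11.1 0 0 0;0 0.1 0 11.1 0 0 0;0 0.1 0 11.1 0 0 0;0 0.1 0 11.1 0 0 0;0 0.1 0 11.1 0 0 0;0 0.1 0 11.1 0 0 0;0 0.1 0 11.1 0 0 0;0 0.1 0 11.1 0 0 0;0 0.1 0 11.1 0 0 0;0 0.1 0 11.1 0 0 0;0 0.1 0 11.1 0 0 0"
  newtons: 50

```text
time_s: 19.55
eef_pos: [462.7, -212.7, 35.2]
ee_rot: [0.0, -0.0, 1.0, -0.0]
force: [-1.4, 0.2, 6.9]
grip_width: 0.412
grip_force: 49.5
```

Emit:
step_arm:
  commands: "0 0 0 -1 0 0 0;0 0 0 -3 0 0 0;0 0 0 -6 0 0 0;0 0 0 -9 0 0 0;0 0.1 3 -11 0 0 0;0 0.3 6 -11 0 0 0;0 0.5 9 -11 0 0 0;0 0.7 12 -11 0 0 0;0 0.9 15 -11 0 0 0;0 1.1 18 -11 0 0 0;0 1.3 21 -11 0 0 0;0 1.5 24 -11 0 0 0;0 1.7 27 -11 0 0 0;0 1.9 30 -11 0 0 0;0 2.1 33 -11 0 0 0;0 2.2 36 -11 0 0 0;0 2.3 39 -11 0 0 0;0 2.3 40.2 -11 0 0 0;0 2.3 40.2 -11 0 0 0;0 2.3 40.2 -11 0 0 0"

```text
time_s: 21.22
eef_pos: [439.0, 189.7, 144.5]
ee_rot: [-0.0, -0.001, 1.0, -0.0]
force: [-0.8, -0.6, -2.5]
grip_width: 0.406
grip_force: 50.7
```

Emit:
step_arm:
  commands: "0 0 0 2 0 0 0;0 0 0 5 0 0 0;0 0 0 7 0 0 0;0 0 0 7.5 0 0 0;0 0 0 7.5 0 0 0;0 0 0 7.5 0 0 0"

```text
time_s: 21.72
eef_pos: [439.9, 189.1, 70.3]
ee_rot: [0.001, 0.0, 1.0, 0.0]
force: [-0.3, -0.3, -1.6]
grip_width: 0.41
grip_force: 50.7
```

```bash
python3 - <<'E'
from h import *
s=capture("side");print(sense()["eef_pos"],sense()["force"])
cv2.imwrite("pics/a6.png",cv2.resize(s[60:260,130:330],(400,400))[:,:,::-1])
E
```

```text
[440.17625055 189.25428465  70.65405575] [-0.10947724 -0.28405694 -1.29065786]
```

View pics/a6.png

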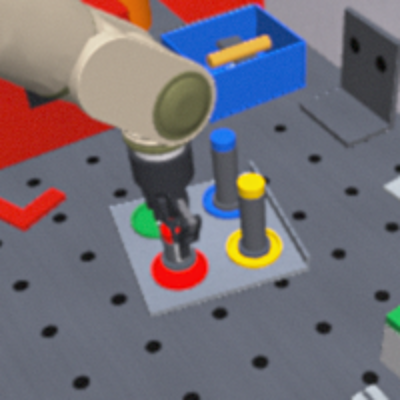

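The red post hovers centred over the red cup at crop (180,260), and both tall posts are standing. I'm lowering it.

Emit:
step_arm:
  commands: "0 0 0 0.8 0 0 0;0 0 0 1.4 0 0 0;0 0 0 1.7 0 0 0;0 0 0 1.85 0 0 0;0 0 0 1.95 0 0 0;0 0 0 2.05 0 0 0;0 0 0 2.1 0 0 0;0 0 0 2.1 0 0 0"

```text
time_s: 22.43
eef_pos: [439.1, 189.6, 50.1]
ee_rot: [-0.0, -0.0, 1.0, -0.0]
force: [-10.5, -3.3, 24.3]
grip_width: 0.415
grip_force: 53.5
```

Emit:
step_arm:
  commands: "0.45 0 0 -0.15 0 0 0;0.5 0 0 -0.15 0 0 0;0.6 0 0 -0.15 0 0 0;0.8 0 0 -0.15 0 0 0;1 0 0 -0.15 0 0 0;1 0 0 -0.15 0 0 0;1 0 0 -0.15 0 0 0;1 0 0 -0.15 0 0 0;1 0 0 -2 0 0 0;1 0 0 -5 0 0 0;1 0 0 -8 0 0 0;1 0 0 -11 0 0 0;1 0 0 -15 0 0 0;1 0 0 -15 0 0 0"

```text
time_s: 23.6
eef_pos: [441.8, 190.1, 204.9]
ee_rot: [0.006, -0.0, 1.0, 0.001]
force: [0.8, 0.4, 0.8]
grip_width: 1.0
grip_force: 0.0
```

Emit:
step_arm:
  commands: "1 -2 -52.7 0 0 0 0;1 -2 -52.7 0 0 0 0;1 -2 -52.7 0 0 0 0;1 -2 -52.7 0 0 0 0;1 -2 -52.7 0 0 0 0;1 -2 -52.7 0 0 0 0;1 -2 -52.7 0 0 0 0;1 -2 -52.7 0 0 0 0;1 -2 -52.7 0 0 0 0;1 -2 -52.7 0 0 0 0;1 -2 -52.7 0 0 0 0;1 -2 -52.7 0 0 0 0;1 -2 -52.7 0 0 0 0;1 -2 -52.7 0 0 0 0;1 -2 -52.7 0 0 0 0;1 -2 -52.7 5 0 0 0;1 -2 -52.7 8 0 0 0;1 -2 -52.7 8 0 0 0;1 -2 -52.7 8 0 0 0;1 -2 -52.7 8 0 0 0"

```text
time_s: 25.27
eef_pos: [460.3, -337.5, 120.6]
ee_rot: [0.001, -0.001, 1.0, -0.001]
force: [0.4, 0.4, -0.1]
grip_width: 1.001
grip_force: 0.0
```

```bash
python3 - <<'E'
from h import *
ims={c:capture(c) for c in("top","side")};print(sense()["eef_pos"])
im=np.hstack([cv2.resize(ims["top"][110:310,90:290],(400,400)),cv2.resize(ims["side"][210:410,250:450],(400,400))])
cv2.imwrite("pics/a7.png",im[:,:,::-1])
E
```

```text
[ 460.3552718  -337.94420683  120.92126878]
```

View pics/a7.png

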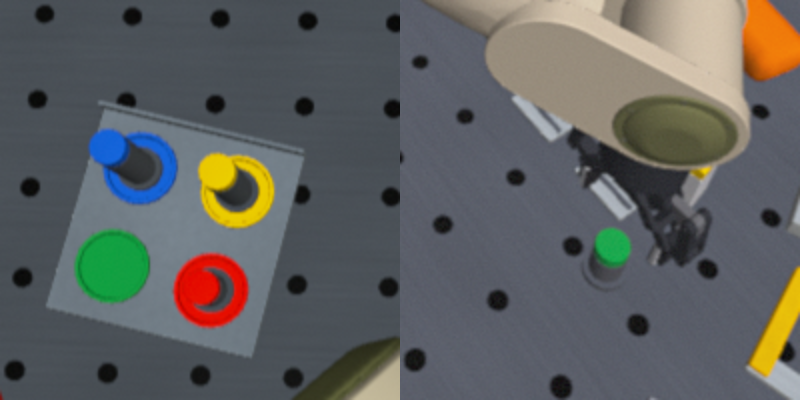

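The red post is in its cup, and the gripper is above the green post with the yellow square behind it and clear. I'm grasping.

Emit:
step_arm:
  commands: "1 0 0 3 0 0 0;1 0 0 6 0 0 0;1 0 0 8 0 0 0;1 0 0 8.5 0 0 0;1 0 0 8.5 0 0 0;0 0 0 8.5 0 0 0;0 0 0 8.5 0 0 0;0 0 0 8.5 0 0 0;0 0 0 8.5 0 0 0;0 0 0 8.5 0 0 0;0 0 0 8.5 0 0 0;0 0 0 8.5 0 0 0;0 0 0 8.5 0 0 0;0 0 0 8.5 0 0 0;0 0 0 8.5 0 0 0"
  newtons: 50

```text
time_s: 26.62
eef_pos: [459.8, -337.7, 34.5]
ee_rot: [0.001, -0.0, 1.0, -0.001]
force: [0.4, 0.9, 6.3]
grip_width: 0.406
grip_force: 49.5
```

Emit:
step_arm:
  commands: "0 0 0 -1 0 0 0;0 0 0 -3 0 0 0;0 0 0 -6 0 0 0;0 0 0 -9 0 0 0;0 0 0 -12 0 0 0;0 0 0 -14 0 0 0;0 0 0 -14 0 0 0"

```text
time_s: 27.2
eef_pos: [460.5, -338.6, 178.3]
ee_rot: [0.003, -0.0, 1.0, -0.003]
force: [0.6, -0.6, -2.3]
grip_width: 0.409
grip_force: 50.3
```

Emit:
step_arm:
  commands: "0 0 2 0 0 0 0;0 0 5 0 0 0 0;0 0 9 0 0 0 0;0 0 13 0 0 0 0;0 0 17 0 0 0 0;0 0 21 0 0 0 0;0 0 25 0 0 0 0;0 0 29 0 0 0 0;0 -0.1 33 0 0 0 0;0 -0.1 37 0 0 0 0;0 -0.1 41 0 0 0 0;0 -0.2 45 0 0 0 0;0 -0.2 49 0 0 0 0;0 -0.2 53 0 0 0 0;0 -0.3 57 0 0 0 0;0 -0.3 60 0 0 0 0;0 -0.3 62.5 0 0 0 0;0 -0.3 63.5 0 0 0 0;0 -0.3 63.5 0 0 0 0;0 -0.3 63.5 0 0 0 0"

```text
time_s: 28.87
eef_pos: [461.9, 297.0, 172.4]
ee_rot: [-0.001, -0.0, 1.0, -0.0]
force: [0.0, -0.7, -3.1]
grip_width: 0.413
grip_force: 50.6
```

Emit:
step_arm:
  commands: "0 0 0 2 0 0 0;0 0 0 5 0 0 0;0 0 0 8 0 0 0;0 0 0 10 0 0 0;0 0 0 10.5 0 0 0;0 0 0 10.5 0 0 0;0 0 0 10.5 0 0 0"

```text
time_s: 29.45
eef_pos: [463.0, 297.0, 69.4]
ee_rot: [0.001, 0.0, 1.0, 0.0]
force: [0.2, -0.1, -2.8]
grip_width: 0.412
grip_force: 50.6
```

```bash
python3 - <<'E'
from h import *
s=capture("side");print(sense()["eef_pos"],sense()["force"])
cv2.imwrite("pics/a8.png",cv2.resize(s[60:260,130:330],(400,400))[:,:,::-1])
E
```

```text
[463.21776118 297.31752329  69.8457717 ] [-0.00937352  0.36823712 -1.84982931]
```

View pics/a8.png

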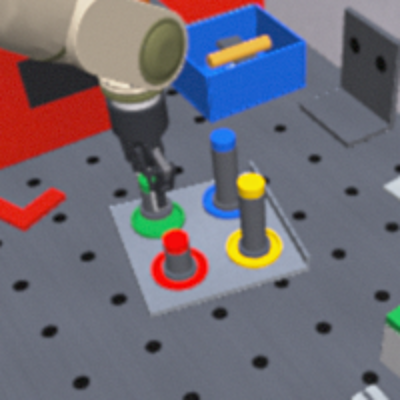

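The green post hovers over the green cup at crop (157,212), and the other three are seated. I'm lowering it.

Emit:
step_arm:
  commands: "0 0 0 0.8 0 0 0;0 0 0 1.4 0 0 0;0 0 0 1.7 0 0 0;0 0 0 1.85 0 0 0;0 0 0 1.95 0 0 0;0 0 0 2.0 0 0 0;0 0 0 2.05 0 0 0;0 0 0 2.05 0 0 0"

```text
time_s: 30.17
eef_pos: [462.0, 297.5, 49.5]
ee_rot: [-0.0, -0.0, 1.0, -0.0]
force: [-8.3, -4.1, 16.6]
grip_width: 0.41
grip_force: 52.7
```

Emit:
step_arm:
  commands: "0.45 0 0 -0.1 0 0 0;0.5 0 0 -0.1 0 0 0;0.6 0 0 -0.1 0 0 0;0.8 0 0 -0.1 0 0 0;1 0 0 -0.1 0 0 0;1 0 0 -0.1 0 0 0;1 0 0 -0.1 0 0 0;1 0 0 -0.1 0 0 0;1 0 0 -2 0 0 0;1 0 0 -5 0 0 0;1 0 0 -8 0 0 0;1 0 0 -12 0 0 0;1 0 0 -16 0 0 0;1 0 0 -20 0 0 0;1 0 0 -20 0 0 0"

```text
time_s: 31.42
eef_pos: [464.3, 298.5, 255.8]
ee_rot: [0.006, -0.0, 1.0, 0.002]
force: [0.4, 0.1, -0.1]
grip_width: 1.004
grip_force: 0.0
```

Emit:
step_arm:
  commands: "1 4 3 0 0 0 0;1 8 6 0 0 0 0;1 11 9 0 0 0 0;1 14 12 0 0 0 0;1 17 15 0 0 0 0;1 20 17 0 0 0 0;1 23 18 0 0 0 0;1 25 19 0 0 0 0;1 25 19 0 0 0 0;1 25 19 0 0 0 0;1 25 19 0 0 0 0"

```text
time_s: 32.33
eef_pos: [212.8, 487.3, 247.6]
ee_rot: [0.0, 0.0, 1.0, -0.0]
force: [0.3, 0.3, 0.5]
grip_width: 0.999
grip_force: 0.0
```

```bash
python3 - <<'E'
from h import *
ims={c:capture(c) for c in("top","side")};print(sense()["eef_pos"],sense()["time_s"])
c=camera_model("top")
C={"yellow":(547.2,166.4,137),"blue":(570.3,274,137),"green":(462.8,297.1,77),"red":(439.6,189.7,77)}
print({k:(proj(c,[v])[0]-[90,110]).round(1)*2 for k,v in C.items()})
locate(["square_yellow","square_green"],ims)
im=np.hstack([cv2.resize(ims["top"][110:310,90:290],(400,400)),cv2.resize(ims["side"][60:260,130:330],(400,400))])
cv2.imwrite("pics/a9.png",im[:,:,::-1])
E
```

```text
[213.3046587  487.06179517 247.64498132] 32.4333
{'yellow': array([216.2, 171.2]), 'blue': array([105.2, 144.6]), 'green': array([ 93.4, 261. ]), 'red': array([198.6, 286.8])}
square_yellow side missed
square_green [ 599.  -104.    93.2] err px 0.25 [(0.88, 454, [336.9, 178.5]), (0.78, 308, [334.7, 219.4])]
```

View pics/a9.png

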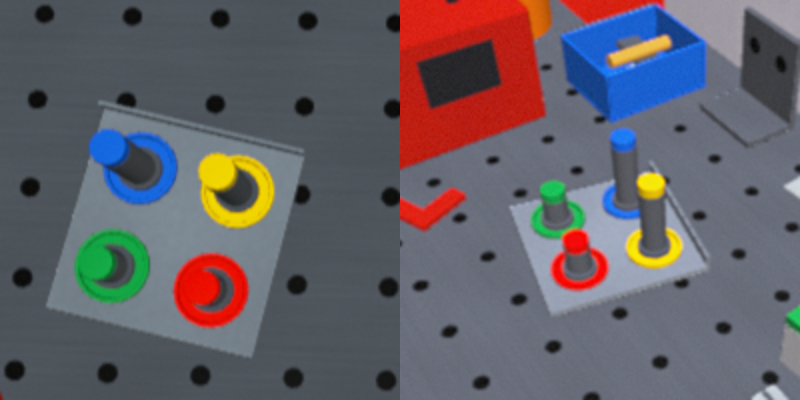

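All four caps sit within about 5 mm of where they should be. They are at about crop (217,171), (109,148), (96,263) and (203,287). I'm handing in.

```bash
python3 -c "
from rig import *
print(finish_job())"
```

```text
the job is handed in; nothing more can be done
None
```

All four round posts are parked upright in their own colour cups, tall ones first, and the job is handed in at about 32 s with no verdict returned; the green square had not moved, but the final check missed the yellow square in the side view, so it is unconfirmed.

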